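# Cover the test pots with their own glass lids

## Robot

A 7-joint arm with a two-finger parallel gripper is mounted at the origin on the work surface. World frame = base frame: x ahead of the robot, y to its left, z up, the work surface at z = 0. Lengths are in m, angles in rad, forces in N, time in s.
With the tool pointing down it reaches from about 0.425 to 0.925 m from the base axis. Payload 6.8 kg.
Tool frame: the origin (TCP) lies at the very end of the fingers, on their centre line; the grasp point (between the pads) lies 19 mm behind it; z points along the fingers, x is the direction in which the jaws open and shut, and the axes are right-handed (so a half turn about z gives the same grasp; the last joint's range is limited). The gripper opens to 85 mm and grips with 20 to 120 N. Pads are 22 mm wide; open, the fingers measure 114 mm over their backs; the gripper's body (76 mm by 85 mm) begins 54 mm behind the grasp point. The pads swing forward as they close: fully open they stand 13 mm farther back than shut.
Start: joints at [1.107, 0.477, 0.022, 1.555, -0.011, 1.109, -0.083], TCP at [0.235, -0.633, 0.231] pointing down, gripper open.
Joint ranges: [-2.96, 2.96], [-0.34, 2.1], [-1.41, 1.46], [0.24, 2.44], [-1.37, 4.51], [0.17, 1.92], [-2.96, 2.96]. Speed limits (rad/s): [2.39, 2.39, 3.14, 3.14, 3.14, 3.14, 3.14].

## Interface

Orientations are given as a unit quaternion [w, x, y, z].
In Python, from station import bot gives the robot as it stands.
- The arm moves only by the shell command python3 -m creep 'ROWS' [FORCE]. ROWS is JSON, a list that holds one entry, the list of rows, each a list of 7 numbers: the shift along the tool's x, y, z in cm, then the turn, a rotation vector about the tool's x, y, z in rad, then the opening, from 0 (shut) to 1 (fully open). In form: [[[dx, dy, dz, wx, wy, wz, claw], ...]]. A call has 1 to 10 rows; each row is the pose to reach, as a shift and turn from the pose commanded when the call began, along the tool's axes at that moment; what a row does not reach only later rows make up. A row lasts 1/8 s, in which the tool goes at most 62.5 mm and 10.7 degrees, less where a joint would pass 70% of its speed; a pose out of reach is approached as far as the arm can. A call with a gripper value outside its range is refused whole. The fingers move at their own pace and stop on an object; FORCE is the grip in N (left out, the last holds). Time passes only in rows, so rows that repeat a pose let the fingers close. It gives the time, the measured TCP pose, the force and the opening at its end, in the units of the state.
- bot.get_obs(): the state, without advancing time (a new reading comes with each control period).
- bot.read_camera(name): name is "side" or "top"; returns (picture, depth): 400x640x3 uint8, blue, green, red; 400x640 float32, m along the optical axis (not along the pixel's ray), 0 where there is no reading.
- bot.calibration(name): a dict with "mtx" (3x3 intrinsics, pixels), "dist_coeffs" ([k1, k2, p1, p2, k3] as OpenCV has them; the pictures are not rectified), "rvec" (rotation vector, rad) and "tvec" (3), from world to camera coordinates, as OpenCV has them. Camera axes: x right, y down, z forward; pixel columns grow to the right and rows downward; lengths in m; the calibration is good to about 2 mm. A picture is of the moment at which its call begins. calibration takes no time and is no camera call.
- bot.hand_in(): hands the job in, once; it reports no verdict.
Trained networks look in the newest picture that a camera, given by its name, has taken for a name from the list of things; names that differ only in an ending like _2 or _b are one class to them, and where a whole thing is asked for, a point or a joint stands for the part that bears it (a point fixed in the world has none). Each returns a list of dicts, best first, with "p" (0 to 1); they miss things now and then, are a little off and sometimes report something else, mostly with a low value. They report only what shows in the picture. A call takes as long as a camera call. They do not tell look-alikes from the thing itself.
- bot.find_in(camera, label): "xy" ([column, row] in pixels, amid what is visible of it).
- bot.silhouettes(camera, label): "mask" (400x640 bool, what is visible of it) and "xy" ([column, row] in pixels, amid what is visible of it).
The state is a dict: "t": time; "q": joint angles; "joint_vel": joint speeds; "joint_torque": joint torques, N m; "eef_pos": TCP position; "tool_rot": TCP orientation; "contact_force": force on the tool from outside, world axes, zero at the start; "torque": the same for the moment, N m; "gripper_width": opening from 0.0 (shut) to 1.0 (fully open).
Only numpy, scipy, OpenCV 4.12 (cv2) and the standard library are available. Lean on these libraries where they do the work, as an engineer would, in place of code of your own. Each camera call takes 0.05 s, during which the arm holds its last target.

## Task

Get the three open steel pots ready for the boil test: put on each pot the glass lid of its own size, set down gently so that it sits level with its lip inside the rim. The pots stay standing where they are; leave the pressure cooker's steel lid, the timer and the pen pot alone.

Things in the scene. Friction and masses are not known exactly. Their poses are not given: they have to be found in the camera images.
- small_pot: Small open steel pot, loose on the bench, about 450 g: 120 mm inside the rim, 128 mm over it, 65 mm high; two loop handles along its y axis, 12 mm below the rim, reach 90 mm from its centre. Origin: centre of its underside, z up. With its own lid (small_lid) seated, the lid's origin is 58 mm above the pot's.
- small_lid: Small clear glass lid with steel edge band, 138 mm across, about 170 g, lying right way up. Origin: centre of its underside, z up. Above it: tapered lip 0 to 7 mm (98 mm across below, 108 above), goes inside the rim; band 7 to 11 mm, rests on the rim; glass dome to 25 mm; black knob on the centre: neck 20 mm thick to 34 mm, head 34 mm across to 59 mm, to hold it by.
- medium_pot: Medium open steel pot, loose on the bench, about 650 g: 150 mm inside the rim, 158 mm over it, 80 mm high; two loop handles along its y axis, 12 mm below the rim, reach 105 mm from its centre. Origin: centre of its underside, z up. With its own lid (medium_lid) seated, the lid's origin is 73 mm above the pot's.
- medium_lid: Medium clear glass lid with steel edge band, 168 mm across, about 260 g, lying right way up. Origin: centre of its underside, z up. Above it: tapered lip 0 to 7 mm (128 mm across below, 138 above), goes inside the rim; band 7 to 11 mm, rests on the rim; glass dome to 28 mm; black knob on the centre: neck 20 mm thick to 37 mm, head 34 mm across to 62 mm, to hold it by.
- large_pot: Large open steel pot, loose on the bench, about 900 g: 180 mm inside the rim, 188 mm over it, 95 mm high; two loop handles along its y axis, 12 mm below the rim, reach 120 mm from its centre. Origin: centre of its underside, z up. With its own lid (large_lid) seated, the lid's origin is 88 mm above the pot's.
- large_lid: Large clear glass lid with steel edge band, 198 mm across, about 370 g, lying right way up. Origin: centre of its underside, z up. Above it: tapered lip 0 to 7 mm (158 mm across below, 168 above), goes inside the rim; band 7 to 11 mm, rests on the rim; glass dome to 31 mm; black knob on the centre: neck 20 mm thick to 40 mm, head 34 mm across to 65 mm, to hold it by.
- steel_lid: Bystander, to be left alone: the all-steel domed lid of a pressure cooker, 226 mm across, 64 mm high over its valve weight, with a long black handle along its x axis to 255 mm from its centre; belongs to none of the three pots. Origin: centre of its underside.
- timer: Bystander, to be left alone: white bench timer, 75 x 95 x 22 mm, lying flat with a grey display and three buttons. Origin: centre of its underside.
- pen_pot: Bystander, to be left alone: grey round pen pot, 76 mm across and 90 mm high, with four pens standing out of it to 165 mm. Origin: centre of its underside.
Mind the look-alikes: they are no part of the job. Leave any purple look-alike of the medium_lid alone.

How it is judged:
At the end, for the whole second after the job is handed in: Each glass lid sits on the pot of its own size: centred within 8 mm, seated within 3 mm in height, level within 0.05 rad, released, at rest. Pots upright (0.05 rad) and, like the steel lid, timer and pen pot, within 30 mm of their starting places (horizontal distance between small_lid and small_pot below 0.008 m and z of small_lid in the frame of small_pot between 0.055 and 0.061 m and angle between each of small_lid, small_pot, medium_lid, medium_pot, large_lid, large_pot's own z axis and vertical below 0.05 rad and distance of each of small_pot, medium_pot, large_pot, steel_lid, timer, pen_pot from where it was at the start of the episode below 0.03 m and contact force between each of small_lid, medium_lid, large_lid and the fingers below 0.1 N and linear speed of each of small_lid, small_pot, medium_lid, medium_pot, large_lid, large_pot below 0.02 m/s and angular speed of each of small_lid, medium_lid, large_lid below 0.2 rad/s and horizontal distance between medium_lid and medium_pot below 0.008 m and z of medium_lid in the frame of medium_pot between 0.07 and 0.076 m and horizontal distance between large_lid and large_pot below 0.008 m and z of large_lid in the frame of large_pot between 0.085 and 0.091 m); the robot touches nothing.
It fails at once if the steel lid is shoved about or knocked over (distance of steel_lid from where it was at the start of the episode above 0.04 m or angle between steel_lid's own z axis and vertical above 0.5 rad).
It fails at once if the timer is shoved about or knocked over (distance of timer from where it was at the start of the episode above 0.04 m or angle between timer's own z axis and vertical above 0.5 rad).
It fails at once if the pen pot is shoved about or knocked over (distance of pen_pot from where it was at the start of the episode above 0.04 m or angle between pen_pot's own z axis and vertical above 0.5 rad).
It fails at once if a glass lid is tipped over (more than 45 degrees) (angle between any of small_lid, medium_lid, large_lid's own z axis and vertical above 0.785 rad).
It fails at once if a glass lid is let fall instead of being set down (loose in the air at over 0.55 m/s, a drop of some 20 mm or more) ((contact force between small_lid and anything else below 0.05 N and linear speed of small_lid above 0.55 m/s) or (contact force between medium_lid and anything else below 0.05 N and linear speed of medium_lid above 0.55 m/s) or (contact force between large_lid and anything else below 0.05 N and linear speed of large_lid above 0.55 m/s)).
It also fails if it takes over 96 s, if anything falls off the work surface, if the arm or the gripper's body presses on something with over 40 N, if the wrist force passes 120 N, or if a joint passes its speed limit or range.

## Working session

There is one attempt and no reset: what is moved stays moved. The work goes in short steps, Python scripts to look and compute and a shell command to move; the robot and the scene stay as the last step left them, time stands still between calls to the robot, and variables do not carry over. Pictures are saved under pics/ and viewed, and the job is handed in when it is done.

```bash
ls; mkdir -p pics; python3 - <<'E'
from station import bot
import cv2,numpy as np
print(bot.get_obs())
for c in ["top","side"]:
    p,d=bot.read_camera(c); cv2.imwrite(f"pics/{c}0.png",p); np.save(f"{c}_d0.npy",d)
    print(c,bot.calibration(c))
E
```

```text
pics
{'t': 0.0, 'q': array([ 1.10691993,  0.47775718,  0.02234228,  1.55648094, -0.01147006,
        1.10934748, -0.083073  ]), 'joint_vel': array([-0.00163523,  0.00074547,  0.0015583 ,  0.00100605,  0.00189268,
       -0.00012644,  0.00082046]), 'joint_torque': array([-3.14904582e-04, -5.96457160e+01,  1.60784293e+00, -2.81190974e+01,
        1.24289698e-02,  9.47297638e-03, -5.09779943e-05]), 'eef_pos': array([ 0.23487238, -0.63215665,  0.23034214]), 'tool_rot': array([-4.61953614e-04,  8.21088530e-01, -5.70800102e-01, -8.09870412e-04]), 'contact_force': array([ 0.25906039, -0.70701566, -0.48099829]), 'torque': array([0.00213192, 0.0405575 , 0.06006316]), 'gripper_width': 1.0027325409398096}
top {'mtx': array([[441.30220421,   0.        , 321.32683413],
       [  0.        , 441.30220421, 196.16638826],
       [  0.        ,   0.        ,   1.        ]]), 'dist_coeffs': array([-0.11207806,  0.        ,  0.        ,  0.        ,  0.        ]), 'rvec': array([ 2.13889746, -2.16381161,  0.15898443]), 'tvec': array([-0.0177044 ,  0.53357773,  1.41801257])}
side {'mtx': array([[364.96183056,   0.        , 321.43615487],
       [  0.        , 364.96183056, 196.19721008],
       [  0.        ,   0.        ,   1.        ]]), 'dist_coeffs': array([-0.04516109,  0.        ,  0.        ,  0.        ,  0.        ]), 'rvec': array([ 0.52531085, -2.67692596,  1.17868132]), 'tvec': array([0.47884781, 0.18625899, 0.9730393 ])}
```

View pics/top0.png

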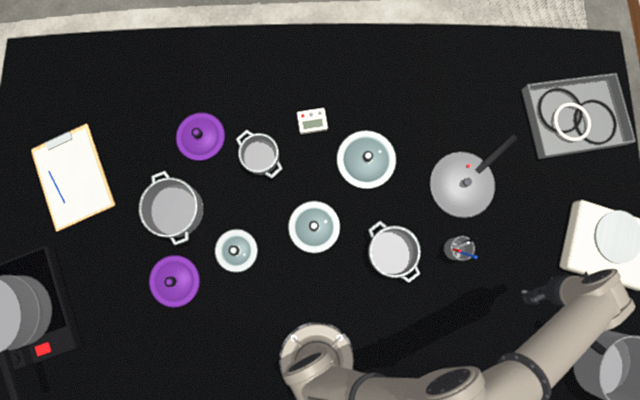

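View pics/side0.png

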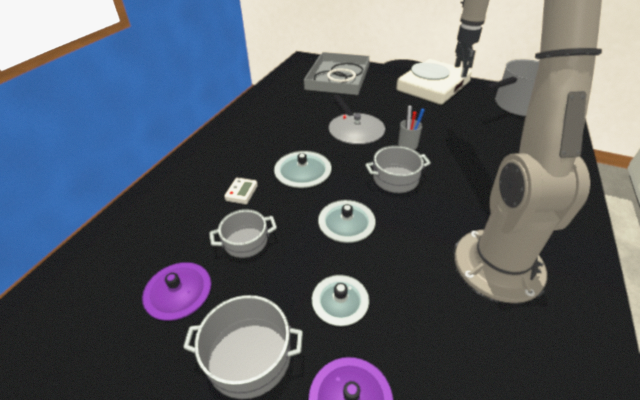

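```bash
cat > h.py <<'E'
from station import bot
import cv2,numpy as np
from scipy.optimize import least_squares
def rays(c,px):
    k=bot.calibration(c); R,_=cv2.Rodrigues(k["rvec"]); t=k["tvec"].reshape(3)
    n=cv2.undistortPoints(np.asarray(px,float).reshape(-1,1,2),k["mtx"],k["dist_coeffs"]).reshape(-1,2)
    return R,t,np.c_[n,np.ones(len(n))]
def plane(c,px,z):
    R,t,n=rays(c,px); C=-R.T@t; D=n@R; s=(z-C[2])/D[:,2]; return C+D*s[:,None]
def cloud(c,px,d):
    R,t,n=rays(c,px); P=n*d[:,None]; return (P-t)@R
def proj(c,P):
    k=bot.calibration(c); return cv2.projectPoints(np.asarray(P,float).reshape(-1,1,3),k["rvec"],k["tvec"],k["mtx"],k["dist_coeffs"])[0].reshape(-1,2)
def fitc(p,r=None):
    c0=np.median(p,0)
    if r: s=least_squares(lambda v:np.hypot(*(p-v[:2]).T)-r,c0,loss='soft_l1',f_scale=.002); return s.x,r
    s=least_squares(lambda v:np.hypot(*(p-v[:2]).T)-v[2],[*c0,.08],loss='soft_l1',f_scale=.002); return s.x[:2],s.x[2]
E
cat > m.py <<'E'
from h import *
H={'small_pot':(.065,.064),'medium_pot':(.08,.079),'large_pot':(.095,.094)}
for c in ["top","side"]:
    p,d=bot.read_camera(c)
    for l in ['small_pot','medium_pot','large_pot','small_lid','medium_lid','large_lid','steel_lid','timer','pen_pot']:
        for s in bot.silhouettes(c,l):
            if s['p']<.3: continue
            m=s['mask']; r,q=np.nonzero(m&(d>0)); W=cloud(c,np.c_[q,r],d[r,q])
            out=[c,l,round(s['p'],2),np.round(s['xy']),'zmax %.3f z5 %.3f'%(np.percentile(W[:,2],99),np.percentile(W[:,2],5)),'med',W[:,:2].mean(0).round(3)]
            col=p[m].mean(0).astype(int)
            if 'pot' in l and l in H:
                h,R=H[l]; w=W[abs(W[:,2]-h)<.004][:,:2]
                if len(w)>10:
                    a,_=fitc(w,R-.002); a2,r2=fitc(w); out+=['rim',len(w),a.round(4),a2.round(4),round(r2,4)]
            elif 'lid' in l:
                k=max(cv2.findContours(m.astype(np.uint8),0,1)[0],key=len).reshape(-1,2)
                a,rr=fitc(plane(c,k,.010)[:,:2]); out+=['band',a.round(4),round(rr,4)]
                w=W[W[:,2]>W[:,2].max()-.008]; out+=['knob',w.mean(0).round(4),len(w)]
            print(*out,col)
E
python3 m.py; python3 -c "
from h import *
print(bot.get_obs()['t'])"
```

```text
top small_pot 0.94 [257. 150.] zmax 0.070 z5 0.002 med [0.685 0.187] rim 152 [0.6769 0.1829] [0.6769 0.1829] 0.062 [177 178 176]
top medium_pot 0.89 [394. 250.] zmax 0.085 z5 0.002 med [ 0.349 -0.261] rim 202 [ 0.3484 -0.2534] [ 0.3484 -0.2534] 0.0757 [198 198 198]
top large_pot 0.69 [170. 208.] zmax 0.098 z5 0.001 med [0.5  0.48] rim 240 [0.4964 0.4679] [0.4965 0.4679] 0.0914 [162 162 161]
top large_pot 0.57 [367. 158.] zmax 0.068 z5 0.007 med [ 0.66  -0.177] [201 203 189]
top small_lid 0.59 [234. 251.] zmax 0.063 z5 0.008 med [0.36 0.26] band [0.3604 0.2615] 0.0661 knob [0.3614 0.263  0.0615] 56 [205 206 195]
top medium_lid 0.9 [198. 135.] zmax 0.064 z5 0.007 med [0.748 0.39 ] band [0.7512 0.3927] 0.0829 knob [0.752  0.3941 0.065 ] 34 [182  75 144]
top medium_lid 0.63 [313. 229.] zmax 0.064 z5 0.008 med [0.434 0.002] band [0.435  0.0024] 0.082 knob [0.4353 0.003  0.0652] 39 [205 206 194]
top medium_lid 0.55 [174. 283.] zmax 0.065 z5 0.007 med [0.26  0.465] band [0.2594 0.4688] 0.08 knob [0.2598 0.4692 0.0639] 55 [184  76 147]
top large_lid 0.85 [369. 158.] zmax 0.068 z5 0.008 med [
[... 1366 characters left out ...]
ed [0.272 0.442] band [0.2715 0.4431] 0.063 knob [0.2607 0.4698 0.0619] 245 [185  83 157]
side medium_lid 0.64 [345. 220.] zmax 0.063 z5 0.009 med [0.432 0.015] band [0.4367 0.0027] 0.0822 knob [0.4357 0.0045 0.062 ] 75 [182 191 178]
side large_lid 0.81 [301. 169.] zmax 0.066 z5 0.009 med [ 0.656 -0.16 ] band [ 0.6645 -0.1779] 0.0987 knob [ 0.6631 -0.1747  0.0649] 54 [179 188 173]
side steel_lid 0.82 [355. 127.] zmax 0.064 z5 0.008 med [ 0.574 -0.489] band [ 0.575  -0.5037] 0.1134 knob [ 0.5736 -0.5028  0.0637] 26 [153 159 161]
side timer 0.61 [240. 191.] zmax 0.026 z5 0.001 med [0.798 0.013] [177 194 197]
side pen_pot 0.9 [408. 130.] zmax 0.156 z5 0.013 med [ 0.355 -0.456] [108 110 115]
1.1
```

```bash
python3 -m creep '[[[-1.9,-3,-1,0,0,-0.12,1],[-3.8,-6,-2,0,0,-0.24,1],[-5.7,-9,-3,0,0,-0.36,1],[-7.6,-12,-3,0,0,-0.48,1],[-9.5,-15,-3,0,0,-0.6,1],[-11.4,-18,-3,0,0,-0.73,1],[-13.2,-21,-3,0,0,-0.85,1],[-15.1,-24,-3,0,0,-0.97,1],[-17,-27,-3,0,0,-1.09,1],[-18.9,-30,-3,0,0,-1.215,1]]]' 40; cat > st.py <<'E'
from h import *
from scipy.spatial.transform import Rotation as Ro
import sys
o=bot.get_obs(); q=o['tool_rot']; R=Ro.from_quat([q[1],q[2],q[3],q[0]])
print('t',round(o['t'],2),'pos',o['eef_pos'].round(4),'F',o['contact_force'].round(1),'w',round(o['gripper_width'],3),'q',o['q'].round(2))
print(R.as_matrix().round(3).tolist())
if len(sys.argv)>3:
    g=np.array(list(map(float,sys.argv[1:4]))); print('shift cm',(R.inv().apply(g-o['eef_pos'])*100).round(2),'rot to X',R.inv()*Ro.from_matrix(np.diag([1,-1,-1])) and (R.inv()*Ro.from_matrix(np.diag([1,-1,-1]))).as_rotvec().round(3))
E
python3 st.py 0.436 0.003 0.15
```

```text
t: 2.35
eef_pos: [0.4511, -0.3502, 0.2615]
tool_rot: [0.0, 1.0, 0.002, 0.0]
contact_force: [0.1, 0.3, 0.4]
gripper_width: 0.998
t 2.35 pos [ 0.4511 -0.3502  0.2615] F [0.1 0.3 0.4] w 0.998 q [ 0.83  0.3  -0.34  1.76  0.11  1.1   0.45]
[[1.0, 0.004, 0.0], [0.004, -1.0, -0.0], [0.0, 0.0, -1.0]]
shift cm [ -1.38 -35.33  11.14] rot to X [ 0.    -0.     0.004]
```

```bash
python3 -m creep '[[[0,-3.5,0,0,0,0,1],[-0.3,-8,1,0,0,0,1],[-0.6,-13,3,0,0,0,1],[-0.9,-18,5,0,0,0,1],[-1.1,-23,7,0,0,0,1],[-1.3,-28,9,0,0,0,1],[-1.4,-32,11,0,0,0,1],[-1.4,-34.5,13,0,0,0,1],[-1.4,-35.3,14,0,0,0,1],[-1.4,-35.3,14,0,0,0,1]]]'
python3 st.py 0.436 0.003 0.032
python3 - <<'E'
from h import *
for c in ["top","side"]:
    p,d=bot.read_camera(c); cv2.imwrite(f"pics/{c}1.png",p)
E
```

```text
t: 3.6
eef_pos: [0.4363, 0.0016, 0.121]
tool_rot: [0.0, 1.0, 0.0, -0.001]
contact_force: [-0.6, 0.7, -0.2]
gripper_width: 0.997
t 3.6 pos [0.4363 0.0016 0.121 ] F [-0.6  0.7 -0.2] w 0.997 q [ 0.33  0.29 -0.54  2.18  0.22  0.73 -0.36]
[[1.0, 0.0, -0.001], [0.0, -1.0, -0.0], [-0.001, 0.0, -1.0]]
shift cm [-0.02 -0.14  8.9 ] rot to X [0.    0.001 0.   ]
```

View pics/side1.png

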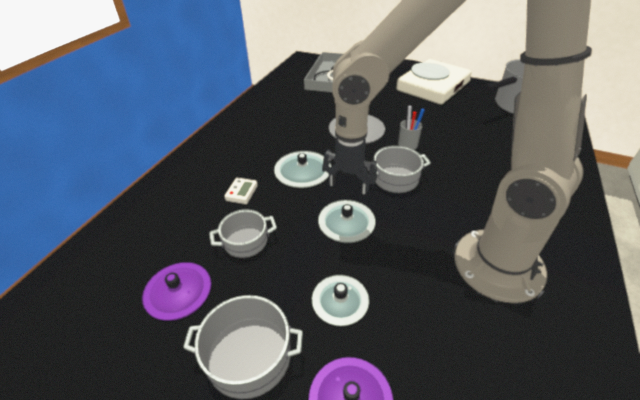

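The side view shows the open gripper above the medium lid's knob (347,211), with clear space around it. I'll descend and grip.

```bash
python3 -m creep '[[[0,-0.1,2,0,0,0,1],[0,-0.1,4,0,0,0,1],[0,-0.1,6,0,0,0,1],[0,-0.1,8,0,0,0,1],[0,-0.1,8.9,0,0,0,1],[0,-0.1,8.9,0,0,0,1]]]'
python3 -m creep '[[[0,0,0,0,0,0,0.3],[0,0,0,0,0,0,0.1],[0,0,0,0,0,0,0],[0,0,0,0,0,0,0],[0,0,0,0,0,0,0],[0,0,0,0,0,0,0],[0,0,0,0,0,0,0]]]' 50
python3 st.py 0.436 0.003 0.032
```

```text
t: 4.45
eef_pos: [0.4367, 0.0023, 0.0324]
tool_rot: [0.0, 1.0, -0.001, -0.0]
contact_force: [0.7, -0.2, -0.1]
gripper_width: 1.0
t: 5.32
eef_pos: [0.4368, 0.0029, 0.0329]
tool_rot: [0.0, 1.0, -0.0, 0.0]
contact_force: [-2.1, -0.1, 7.4]
gripper_width: 0.383
t 5.33 pos [0.4368 0.0029 0.0329] F [-2.1 -0.1  7.4] w 0.383 q [ 0.23  0.45 -0.45  2.23  0.39  0.53 -0.52]
[[1.0, -0.0, 0.001], [-0.0, -1.0, -0.0], [0.001, 0.0, -1.0]]
shift cm [-0.08 -0.01  0.09] rot to X [ 0.    -0.001 -0.   ]
```

```bash
python3 -m creep '[[[0,0,-0.5,0,0,0,0],[0,0,-2,0,0,0,0],[0,0,-4.5,0,0,0,0],[0,0,-7.5,0,0,0,0],[0,0,-10.5,0,0,0,0],[0,0,-13,0,0,0,0],[0,0,-14.5,0,0,0,0],[0,0,-15,0,0,0,0],[0,0,-15,0,0,0,0]]]'
python3 st.py 0.3485 -0.253 0.18
cat > chk.py <<'E'
from h import *
import sys
l,rad,n=sys.argv[1],float(sys.argv[2]),sys.argv[3]
o=bot.get_obs()['eef_pos']
for c in ["top","side"]:
    p,d=bot.read_camera(c); cv2.imwrite(f"pics/{c}{n}.png",p)
    for s in bot.silhouettes(c,l):
        m=s['mask']; r,q=np.nonzero(m&(d>0)); W=cloud(c,np.c_[q,r],d[r,q])
        if np.hypot(*(W[:,:2].mean(0)-o[:2]))>.08: continue
        # outer ring points
        w=W[np.hypot(*(W[:,:2]-o[:2]).T)>rad-.015]
        w=w[np.hypot(*(w[:,:2]-o[:2]).T)<rad+.015]
        A=np.c_[w[:,:2]-o[:2],np.ones(len(w))]
        med=np.median(w[:,2]); k=abs(w[:,2]-med)<.015
        pl=least_squares(lambda v:A[k]@v-w[k,2],[0,0,med],loss='soft_l1',f_scale=.002).x
        kk=max(cv2.findContours(m.astype(np.uint8),0,1)[0],key=len).reshape(-1,2)
        zb=pl[2]; e=plane(c,kk,zb)[:,:2]; f,_=fitc(e,rad); f2,r2=fitc(e)
        print(c,round(s['p'],2),len(w),'tilt',pl[:2].round(3),'band z',round(zb,4),'ctr rel tcp',(f-o[:2]).round(4),'free',(f2-o[:2]).round(4),round(r2,4))
E
python3 chk.py medium_lid .084 2
```

```text
t: 6.45
eef_pos: [0.4362, 0.0028, 0.182]
tool_rot: [0.0, 1.0, -0.0, -0.0]
contact_force: [-0.1, 0.7, -3.1]
gripper_width: 0.382
t 6.45 pos [0.4362 0.0028 0.182 ] F [-0.1  0.7 -3.1] w 0.382 q [ 0.38  0.19 -0.58  2.12  0.14  0.87 -0.28]
[[1.0, -0.0, -0.001], [-0.0, -1.0, -0.0], [-0.001, 0.0, -1.0]]
shift cm [-8.77 25.58  0.21] rot to X [ 0.     0.001 -0.   ]
top 0.57 160 tilt [0.005 0.004] band z 0.1605 ctr rel tcp [ 0.0037 -0.0074] free [-0.0019  0.0071] 0.0702
side 0.81 601 tilt [-0.002 -0.002] band z 0.1595 ctr rel tcp [-0.0007  0.0035] free [-0.001   0.0049] 0.081
```

View pics/side2.png

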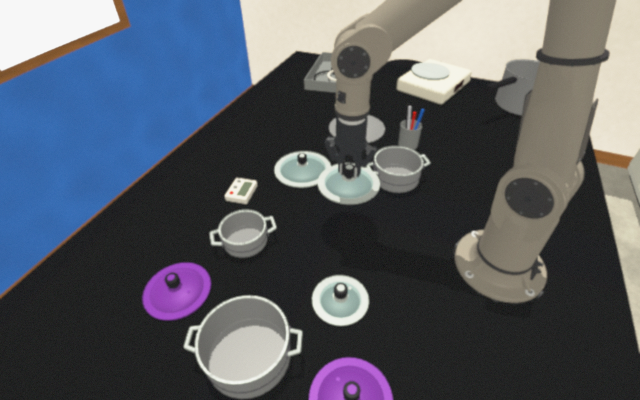

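```bash
python3 -m creep '[[[-0.4,1,0,0,0,0,0],[-1.2,3.5,0,0,0,0,0],[-2.4,7,0,0,0,0,0],[-3.8,11,0,0,0,0,0],[-5.2,15,0,0,0,0,0],[-6.6,19,0,0,0,0,0],[-7.8,22.5,0,0,0,0,0],[-8.5,25,0,0,0,0,0],[-8.8,25.6,0,0,0,0,0],[-8.8,25.6,0,0,0,0,0]]]'
python3 -m creep '[[[0,0,0.5,0,0,0,0],[0,0,1.5,0,0,0,0],[0,0,3,0,0,0,0],[0,0,4.2,0,0,0,0],[0,0,4.8,0,0,0,0],[0,0,5,0,0,0,0],[0,0,5,0,0,0,0]]]'
python3 st.py 0.3485 -0.253 0.106
python3 chk.py medium_lid .084 3
```

```text
t: 7.9
eef_pos: [0.3481, -0.2529, 0.1821]
tool_rot: [-0.0, 1.0, -0.0, -0.0]
contact_force: [-0.1, 0.5, -2.5]
gripper_width: 0.381
t: 8.78
eef_pos: [0.3487, -0.2532, 0.1324]
tool_rot: [0.0, 1.0, -0.0, 0.0]
contact_force: [0.4, 0.8, -2.5]
gripper_width: 0.385
t 8.78 pos [ 0.3487 -0.2532  0.1324] F [ 0.4  0.8 -2.5] w 0.385 q [ 0.8   0.24 -0.35  2.19  0.12  0.73  0.36]
[[1.0, -0.0, 0.0], [-0.0, -1.0, -0.0], [0.0, 0.0, -1.0]]
shift cm [-0.02 -0.02  2.64] rot to X [ 0. -0. -0.]
top 0.94 392 tilt [-0.001  0.003] band z 0.1114 ctr rel tcp [-0.0006 -0.0043] free [0.0018 0.0197] 0.066
side 0.98 373 tilt [-0.002 -0.005] band z 0.1111 ctr rel tcp [0.0008 0.0035] free [0.0005 0.0042] 0.0817
```

View pics/side3.png

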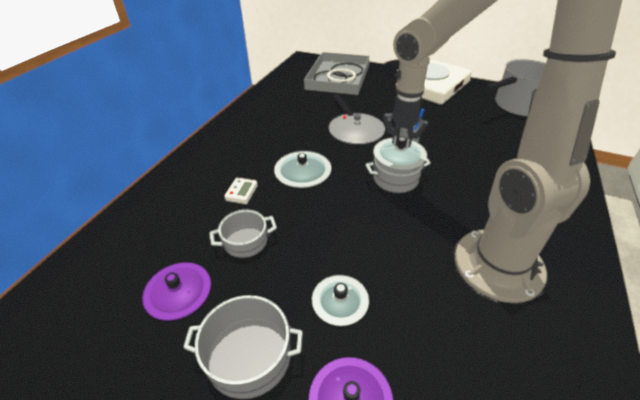

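View pics/top3.png

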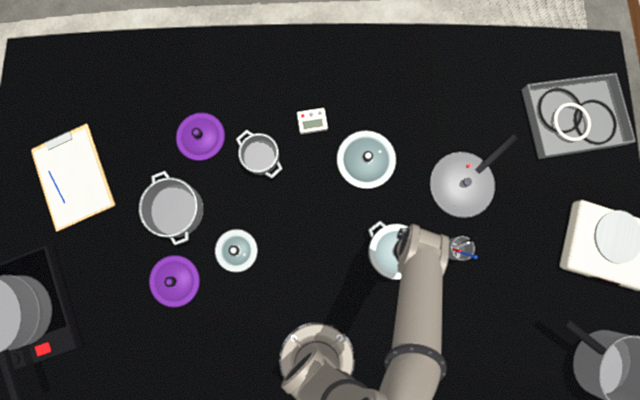

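```bash
python3 -m creep '[[[0,0.1,0.4,0,0,0,0],[0,0.1,0.8,0,0,0,0],[0,0.1,1.2,0,0,0,0],[0,0.1,1.6,0,0,0,0],[0,0.1,1.9,0,0,0,0],[0,0.1,2.1,0,0,0,0],[0,0.1,2.3,0,0,0,0],[0,0.1,2.4,0,0,0,0],[0,0.1,2.4,0,0,0,0]]]'
python3 st.py 0.3485 -0.253 0.106; python3 chk.py medium_lid .084 4
```

```text
t: 10.1
eef_pos: [0.3485, -0.2541, 0.1083]
tool_rot: [-0.0, 1.0, -0.0, -0.0]
contact_force: [-0.1, 0.3, -2.1]
gripper_width: 0.383
t 10.1 pos [ 0.3485 -0.2541  0.1083] F [-0.1  0.3 -2.1] w 0.383 q [ 0.79  0.28 -0.34  2.21  0.15  0.67  0.34]
[[1.0, -0.0, -0.0], [-0.0, -1.0, 0.0], [-0.0, -0.0, -1.0]]
shift cm [-0.   -0.11  0.23] rot to X [-0.  0. -0.]
top 0.81 341 tilt [0.002 0.009] band z 0.0869 ctr rel tcp [-0.0018 -0.006 ] free [0.0007 0.0071] 0.0739
side 0.93 362 tilt [-0.002 -0.004] band z 0.0867 ctr rel tcp [-0.0033  0.0024] free [-0.0036  0.0037] 0.0816
```

Not touching yet; continue in small steps.

```bash
python3 -m creep '[[[0,0,0.1,0,0,0,0],[0,0,0.1,0,0,0,0],[0,0,0.2,0,0,0,0],[0,0,0.2,0,0,0,0]]]'; python3 -m creep '[[[0,0,0.05,0,0,0,0],[0,0,0.1,0,0,0,0],[0,0,0.1,0,0,0,0]]]'
```

```text
t: 10.8
eef_pos: [0.3485, -0.2541, 0.1062]
tool_rot: [-0.0, 1.0, 0.0, -0.0]
contact_force: [0.1, 0.0, -3.5]
gripper_width: 0.385
t: 11.18
eef_pos: [0.3486, -0.2541, 0.1059]
tool_rot: [0.0, 1.0, -0.0, -0.0]
contact_force: [-2.7, 1.4, 7.5]
gripper_width: 0.379
```

```bash
python3 -m creep '[[[0,0,0,0,0,0,0.5],[0,0,0,0,0,0,0.7],[0,0,0,0,0,0,1],[0,0,0,0,0,0,1],[0,0,0,0,0,0,1],[0,0,-0.5,0,0,0,1],[0,0,-2,0,0,0,1],[0,0,-5,0,0,0,1],[0,0,-9,0,0,0,1],[0,0,-13,0,0,0,1]]]'
python3 st.py 0.663 -0.1765 0.15
```

```text
t: 12.42
eef_pos: [0.3485, -0.2539, 0.2376]
tool_rot: [0.0, 1.0, 0.0, 0.0]
contact_force: [0.2, 0.5, -1.1]
gripper_width: 1.002
t 12.43 pos [ 0.3485 -0.2539  0.2376] F [ 0.2  0.5 -1.1] w 1.002 q [ 0.84  0.08 -0.37  2.08  0.04  0.98  0.45]
[[1.0, 0.0, 0.001], [0.0, -1.0, -0.0], [0.001, 0.0, -1.0]]
shift cm [31.44 -7.73  8.79] rot to X [ 0.    -0.001  0.   ]
```

```bash
python3 -m creep '[[[3,-0.7,0,0,0,0,1],[7,-1.7,0,0,0,0,1],[12,-3,1,0,0,0,1],[17,-4.2,3,0,0,0,1],[22,-5.4,5,0,0,0,1],[26,-6.4,7,0,0,0,1],[29.5,-7.2,9,0,0,0,1],[31.4,-7.7,11,0,0,0,1],[31.4,-7.7,12,0,0,0,1],[31.4,-7.7,12,0,0,0,1]]]'
python3 st.py 0.663 -0.1765 0.037
python3 - <<'E'
from h import *
p,d=bot.read_camera("side"); cv2.imwrite("pics/side5.png",p)
p,d=bot.read_camera("top"); cv2.imwrite("pics/top5.png",p)
for c in ["top","side"]:
    for s in bot.silhouettes(c,"medium_lid"):
        print(c,s['p'],s['xy'])
E
```

```text
t: 13.68
eef_pos: [0.6614, -0.1776, 0.1152]
tool_rot: [0.0, 1.0, -0.0, -0.001]
contact_force: [-1.0, 0.1, 0.8]
gripper_width: 1.001
t 13.68 pos [ 0.6614 -0.1776  0.1152] F [-1.   0.1  0.8] w 1.001 q [ 0.43  0.64 -0.38  1.6   0.28  0.96 -0.04]
[[1.0, -0.0, -0.002], [-0.0, -1.0, -0.0], [-0.002, 0.0, -1.0]]
shift cm [ 0.18 -0.12  7.82] rot to X [ 0.     0.002 -0.   ]
top 0.91 [199.8, 134.7]
top 0.9 [379.3, 247.5]
top 0.78 [174.8, 279.1]
side 0.82 [348.2, 379.5]
side 0.77 [397.7, 158.0]
side 0.7 [177.4, 290.5]
```

View pics/side5.png

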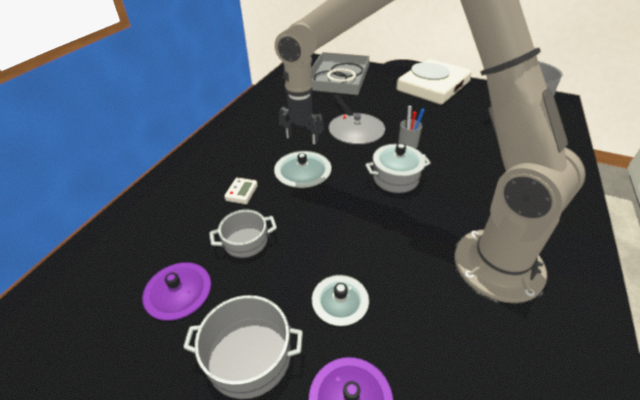

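View pics/top5.png

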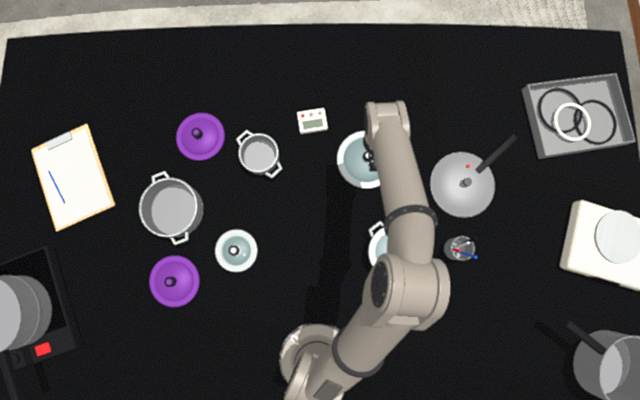

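The medium lid sits on its pot (398,158 in the side view), and the gripper is over the large lid's knob (302,158). Next I'll grip the large lid.

```bash
python3 -m creep '[[[0.1,-0.1,2,0,0,0,1],[0.1,-0.1,4,0,0,0,1],[0.1,-0.1,6,0,0,0,1],[0.1,-0.1,7.4,0,0,0,1],[0.1,-0.1,7.8,0,0,0,1],[0.1,-0.1,7.8,0,0,0,1]]]'
python3 st.py 0.663 -0.1765 0.037
python3 -m creep '[[[0,0,0,0,0,0,0.3],[0,0,0,0,0,0,0.1],[0,0,0,0,0,0,0],[0,0,0,0,0,0,0],[0,0,0,0,0,0,0],[0,0,0,0,0,0,0],[0,0,0,0,0,0,0]]]' 50
python3 -m creep '[[[0,0,-0.5,0,0,0,0],[0,0,-2,0,0,0,0],[0,0,-4.5,0,0,0,0],[0,0,-7.5,0,0,0,0],[0,0,-10.5,0,0,0,0],[0,0,-13,0,0,0,0],[0,0,-15,0,0,0,0],[0,0,-16,0,0,0,0],[0,0,-16,0,0,0,0]]]'
python3 st.py 0.497 0.468 0.197
python3 chk.py large_lid .099 6
```

```text
t: 14.62
eef_pos: [0.6636, -0.176, 0.0372]
tool_rot: [-0.0, 1.0, 0.0, -0.0]
contact_force: [-0.4, 0.4, -0.4]
gripper_width: 1.003
t 14.62 pos [ 0.6636 -0.176   0.0372] F [-0.4  0.4 -0.4] w 1.003 q [ 0.41  0.73 -0.36  1.64  0.32  0.83 -0.08]
[[1.0, 0.0, -0.0], [0.0, -1.0, 0.0], [-0.0, -0.0, -1.0]]
shift cm [-0.06  0.05  0.02] rot to X [-0.  0.  0.]
t: 15.5
eef_pos: [0.6642, -0.1762, 0.0381]
tool_rot: [0.0, 1.0, -0.0, 0.001]
contact_force: [-0.8, 0.8, 5.2]
gripper_width: 0.38
t: 16.62
eef_pos: [0.6636, -0.1761, 0.1977]
tool_rot: [0.0, 1.0, -0.0, 0.0]
contact_force: [0.6, 0.0, -4.1]
gripper_width: 0.383
t 16.62 pos [ 0.6636 -0.1761  0.1977] F [ 0.6  0.  -4.1] w 0.383 q [ 0.44  0.56 -0.41  1.53  0.24  1.1  -0.01]
[[1.0, -0.0, 0.001], [-0.0, -1.0, -0.0], [0.001, 0.0, -1.0]]
shift cm [-1.667e+01 -6.441e+01  4.000e-02] rot to X [ 0.    -0.001 -0.   ]
top 0.79 422 tilt [-0.004  0.001] band z 0.1713 ctr rel tcp [-0.0005 -0.0049] free [-0.0095  0.0282] 0.074
side 0.81 434 tilt [-0.    -0.005] band z 0.1695 ctr rel tcp [-0.0018  0.0016] free [-0.0016  0.0014] 0.0994
```

View pics/side6.png

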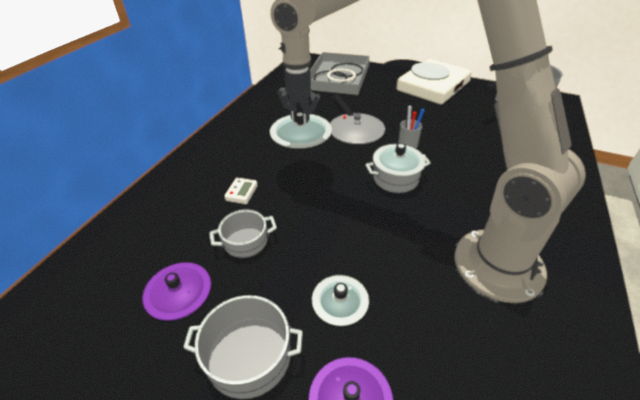

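```bash
python3 -m creep '[[[-0.3,-1,0,0,0,0,0],[-0.8,-3,0,0,0,0,0],[-1.6,-6,0,0,0,0,0],[-2.6,-10,0,0,0,0,0],[-3.6,-14,0,0,0,0,0],[-4.7,-18,0,0,0,0,0],[-5.7,-22,0,0,0,0,0],[-6.7,-26,0,0,0,0,0],[-7.8,-30,0,0,0,0,0],[-8.8,-34,0,0,0,0,0]]]'
python3 -m creep '[[[-1,-4,0,0,0,0,0],[-2.1,-8,0,0,0,0,0],[-3.1,-12,0,0,0,0,0],[-4.2,-16,0,0,0,0,0],[-5.2,-20,0,0,0,0,0],[-6.2,-24,0,0,0,0,0],[-7,-27,0,0,0,0,0],[-7.5,-29,0,0,0,0,0],[-7.9,-30.4,0,0,0,0,0],[-7.9,-30.4,0,0,0,0,0]]]'
python3 st.py 0.497 0.468 0.142
python3 chk.py large_lid .099 7
```

```text
t: 18.08
eef_pos: [0.5738, 0.1669, 0.1975]
tool_rot: [-0.0, 1.0, 0.001, -0.0]
contact_force: [0.2, 0.6, -3.5]
gripper_width: 0.384
t: 19.32
eef_pos: [0.4958, 0.4687, 0.1972]
tool_rot: [-0.0, 1.0, 0.001, -0.0]
contact_force: [-0.6, -1.0, -4.0]
gripper_width: 0.38
t 19.32 pos [0.4958 0.4687 0.1972] F [-0.6 -1.  -4. ] w 0.38 q [-0.48  0.58 -0.54  1.54  0.31  1.11 -1.09]
[[1.0, 0.001, -0.0], [0.001, -1.0, 0.0], [-0.0, -0.0, -1.0]]
shift cm [0.12 0.07 5.52] rot to X [-0.     0.     0.001]
top 0.8 311 tilt [-0.013  0.005] band z 0.1708 ctr rel tcp [ 0.0971 -0.0832] free [ 0.0411 -0.0401] 0.055
side 0.61 1761 tilt [-0.    -0.007] band z 0.1702 ctr rel tcp [ 0.0008 -0.0024] free [-0.0022  0.0022] 0.0931
```

View pics/side7.png

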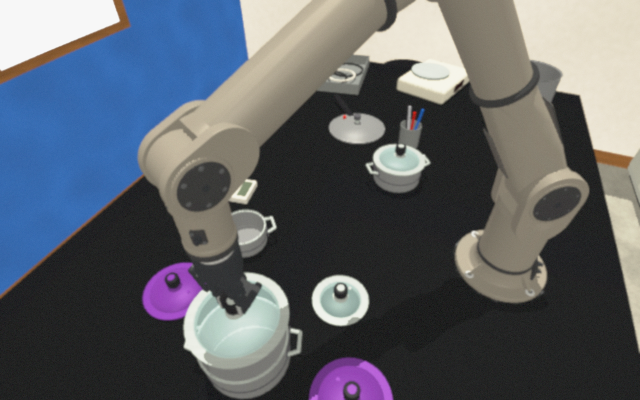

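The lid is held level over the large pot (240,310 in the side view).

```bash
python3 -m creep '[[[0.1,0,0.5,0,0,0,0],[0.1,0,1.5,0,0,0,0],[0.1,0,3,0,0,0,0],[0.1,0,4.2,0,0,0,0],[0.1,0,5,0,0,0,0],[0.1,0,5.5,0,0,0,0],[0.1,0,5.9,0,0,0,0],[0.1,0,6.3,0,0,0,0],[0.1,0,6.7,0,0,0,0],[0.1,0,6.7,0,0,0,0]]]'
python3 -m creep '[[[0,0,0.1,0,0,0,0],[0,0,0.2,0,0,0,0],[0,0,0.2,0,0,0,0]]]'
python3 chk.py large_lid .099 8;
```

```text
t: 20.78
eef_pos: [0.4974, 0.4677, 0.13]
tool_rot: [0.0, 1.0, -0.0, -0.0]
contact_force: [0.1, -0.2, -3.9]
gripper_width: 0.379
t: 21.15
eef_pos: [0.4975, 0.4679, 0.1283]
tool_rot: [-0.0, 1.0, -0.0, 0.0]
contact_force: [-0.0, -0.6, -3.6]
gripper_width: 0.382
top 0.66 219 tilt [ 0.023 -0.025] band z 0.0984 ctr rel tcp [-0.0088  0.0018] free [ 0.048  -0.0367] 0.0493
```

View pics/side8.png

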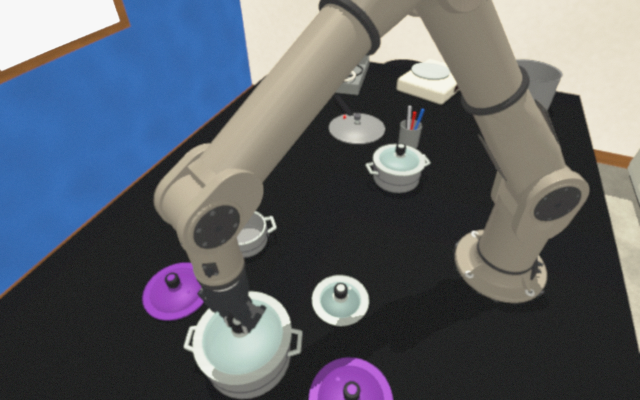

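```bash
python3 -m creep '[[[0,0,0.1,0,0,0,0],[0,0,0.2,0,0,0,0],[0,0,0.2,0,0,0,0]]]'
python3 -m creep '[[[0,0,0.05,0,0,0,0],[0,0,0.1,0,0,0,0],[0,0,0.1,0,0,0,0]]]'
```

```text
t: 21.72
eef_pos: [0.4975, 0.4679, 0.1263]
tool_rot: [0.0, 1.0, 0.0, -0.0]
contact_force: [0.5, 0.1, -4.3]
gripper_width: 0.376
t: 22.1
eef_pos: [0.4975, 0.468, 0.1261]
tool_rot: [-0.0, 1.0, -0.0, 0.0]
contact_force: [-3.1, -3.2, 5.6]
gripper_width: 0.379
```

Seated. I'll release it, then go to the small lid (0.3608, 0.262).

```bash
python3 -m creep '[[[0,0,0,0,0,0,0.5],[0,0,0,0,0,0,0.7],[0,0,0,0,0,0,1],[0,0,0,0,0,0,1],[0,0,0,0,0,0,1],[0,0,-0.5,0,0,0,1],[0,0,-2,0,0,0,1],[0,0,-5,0,0,0,1],[0,0,-9,0,0,0,1],[0,0,-12,0,0,0,1]]]'
python3 st.py 0.3608 0.262 0.12
```

```text
t: 23.35
eef_pos: [0.4978, 0.4686, 0.2486]
tool_rot: [-0.001, 1.0, 0.0, 0.001]
contact_force: [-0.2, 0.3, -0.2]
gripper_width: 1.0
t 23.35 pos [0.4978 0.4686 0.2486] F [-0.2  0.3 -0.2] w 1.0 q [-0.48  0.53 -0.55  1.49  0.29  1.2  -1.07]
[[1.0, 0.0, 0.002], [0.0, -1.0, 0.002], [0.002, -0.002, -1.0]]
shift cm [-13.73  20.68  12.79] rot to X [-0.002 -0.002  0.   ]
```

```bash
python3 -m creep '[[[-1.3,2,0,0,0,0,1],[-3.3,5,0,0,0,0,1],[-6,9,0,0,0,0,1],[-8.6,13,1,0,0,0,1],[-11.2,17,4,0,0,0,1],[-13,19.6,8,0,0,0,1],[-13.7,20.7,11.5,0,0,0,1],[-13.7,20.7,13,0,0,0,1],[-13.7,20.7,13,0,0,0,1]]]'
python3 st.py 0.3608 0.262 0.03
python3 - <<'E'
from h import *
p,d=bot.read_camera("side"); cv2.imwrite("pics/side9.png",p)
E
```

```text
t: 24.48
eef_pos: [0.361, 0.2619, 0.1156]
tool_rot: [-0.0, 1.0, 0.0, 0.0]
contact_force: [-1.0, 0.5, 0.6]
gripper_width: 0.996
t 24.48 pos [0.361  0.2619 0.1156] F [-1.   0.5  0.6] w 0.996 q [-0.27  0.32 -0.57  2.16  0.26  0.73 -1.01]
[[1.0, 0.001, 0.0], [0.001, -1.0, 0.001], [0.0, -0.001, -1.0]]
shift cm [-0.02 -0.    8.56] rot to X [-0.001 -0.     0.001]
```

View pics/side9.png

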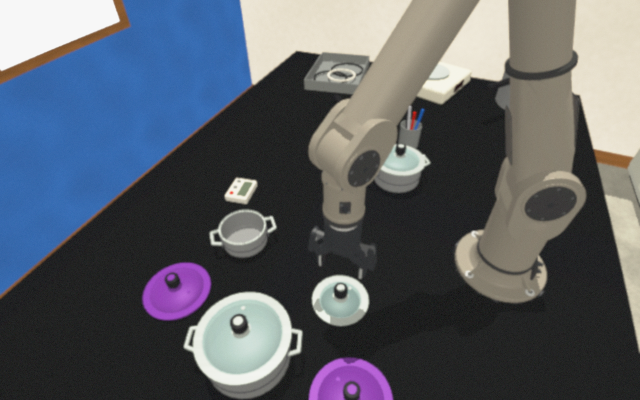

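The large lid looks seated and centred (244,340), and the gripper is over the small lid's knob (341,290).

```bash
python3 -m creep '[[[0,0,2,0,0,0,1],[0,0,4,0,0,0,1],[0,0,6,0,0,0,1],[0,0,8,0,0,0,1],[0,0,8.5,0,0,0,1],[0,0,8.5,0,0,0,1]]]'
python3 st.py 0.3608 0.262 0.03
python3 -m creep '[[[0,0,0,0,0,0,0.3],[0,0,0,0,0,0,0.1],[0,0,0,0,0,0,0],[0,0,0,0,0,0,0],[0,0,0,0,0,0,0],[0,0,0,0,0,0,0],[0,0,0,0,0,0,0]]]' 50
python3 -m creep '[[[0,0,-0.5,0,0,0,0],[0,0,-2,0,0,0,0],[0,0,-4.5,0,0,0,0],[0,0,-7.5,0,0,0,0],[0,0,-10.5,0,0,0,0],[0,0,-13,0,0,0,0],[0,0,-15,0,0,0,0],[0,0,-16,0,0,0,0],[0,0,-16,0,0,0,0]]]'
python3 st.py 0.678 0.1835 0.188
python3 chk.py small_lid .069 10
```

```text
t: 25.28
eef_pos: [0.3612, 0.2619, 0.031]
tool_rot: [-0.0, 1.0, 0.0, 0.001]
contact_force: [-1.1, -0.9, 0.1]
gripper_width: 1.001
t 25.27 pos [0.3612 0.2619 0.031 ] F [-1.1 -0.9  0.1] w 1.001 q [-0.37  0.47 -0.47  2.21  0.42  0.54 -1.16]
[[1.0, 0.0, 0.001], [0.0, -1.0, 0.001], [0.001, -0.001, -1.0]]
shift cm [-0.05 -0.01  0.1 ] rot to X [-0.001 -0.001  0.   ]
t: 26.15
eef_pos: [0.3608, 0.2611, 0.0309]
tool_rot: [-0.0, 1.0, -0.0, 0.0]
contact_force: [-0.5, -0.7, 6.7]
gripper_width: 0.379
t: 27.28
eef_pos: [0.3607, 0.261, 0.1909]
tool_rot: [-0.0, 1.0, -0.0, 0.001]
contact_force: [-0.1, -1.1, -1.7]
gripper_width: 0.38
t 27.27 pos [0.3607 0.261  0.1909] F [-0.1 -1.1 -1.7] w 0.38 q [-0.2   0.2  -0.62  2.09  0.15  0.89 -0.91]
[[1.0, -0.0, 0.001], [-0.0, -1.0, 0.001], [0.001, -0.001, -1.0]]
shift cm [31.73  7.75  0.33] rot to X [-0.001 -0.001 -0.   ]
top 0.84 185 tilt [-0.007  0.001] band z 0.1717 ctr rel tcp [-0.004   0.0079] free [ 0.0139 -0.0301] 0.0387
side 0.6 824 tilt [-0.007  0.006] band z 0.1697 ctr rel tcp [-0.0008  0.0053] free [-0.0004  0.0082] 0.0628
```

View pics/side10.png

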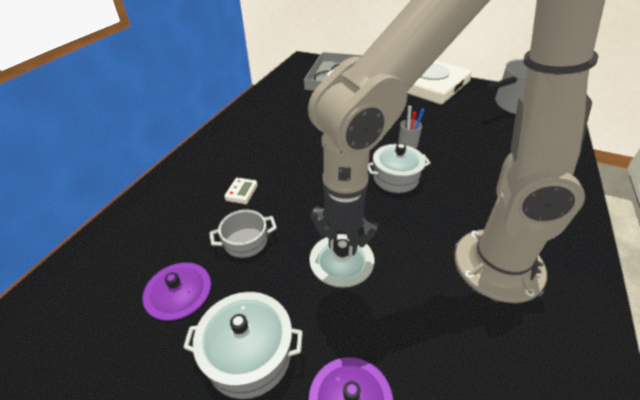

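```bash
python3 -m creep '[[[1,0.2,0,0,0,0,0],[3.5,0.9,0,0,0,0,0],[7.5,1.9,0,0,0,0,0],[12,3,0,0,0,0,0],[16.5,4.1,0,0,0,0,0],[21,5.2,0,0,0,0,0],[25.5,6.3,0,0,0,0,0],[29,7.2,0,0,0,0,0],[31,7.7,0,0,0,0,0],[31.7,7.8,0,0,0,0,0]]]'
python3 -m creep '[[[0,0,0.5,0,0,0,0],[0,0,1.5,0,0,0,0],[0,0,3,0,0,0,0],[0,0,4.5,0,0,0,0],[0,0,6,0,0,0,0],[0,0,7,0,0,0,0],[0,0,7.5,0,0,0,0],[0,0,7.5,0,0,0,0]]]'
python3 st.py 0.678 0.1825 0.089
python3 chk.py small_lid .069 11
```

```text
t: 28.72
eef_pos: [0.6798, 0.1801, 0.1888]
tool_rot: [0.001, 1.0, -0.002, -0.0]
contact_force: [0.3, -0.5, -2.2]
gripper_width: 0.382
t: 29.72
eef_pos: [0.6775, 0.1829, 0.1151]
tool_rot: [0.0, 1.0, -0.0, -0.0]
contact_force: [-1.2, 0.0, -1.7]
gripper_width: 0.381
t 29.73 pos [0.6775 0.1829 0.1151] F [-1.2  0.  -1.7] w 0.381 q [-0.07  0.67 -0.43  1.56  0.32  0.99 -0.59]
[[1.0, -0.0, -0.0], [-0.0, -1.0, -0.0], [-0.0, 0.0, -1.0]]
shift cm [0.05 0.04 2.61] rot to X [ 0.  0. -0.]
top 0.68 126 tilt [ 0.009 -0.022] band z 0.0968 ctr rel tcp [-0.0654  0.1006] free [-0.0048  0.0108] 0.0569
side 0.81 548 tilt [-0.001 -0.004] band z 0.0955 ctr rel tcp [-0.0008  0.0044] free [-0.0014  0.0053] 0.0673
```

View pics/side11.png

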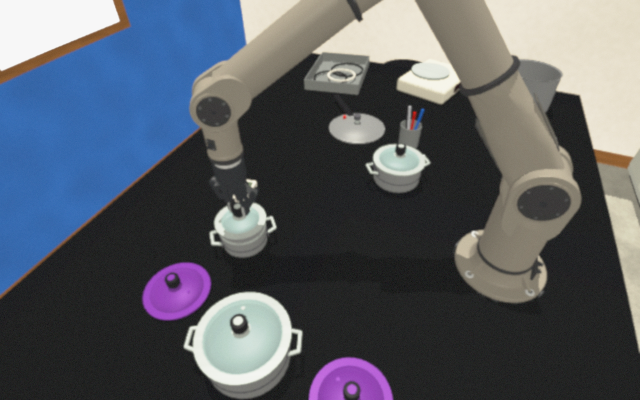

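```bash
python3 -m creep '[[[0,0.1,0.4,0,0,0,0],[0,0.1,0.8,0,0,0,0],[0,0.1,1.2,0,0,0,0],[0,0.1,1.6,0,0,0,0],[0,0.1,1.9,0,0,0,0],[0,0.1,2.1,0,0,0,0],[0,0.1,2.3,0,0,0,0],[0,0.1,2.3,0,0,0,0]]]'
python3 -m creep '[[[0,0,0.1,0,0,0,0],[0,0,0.1,0,0,0,0],[0,0,0.2,0,0,0,0],[0,0,0.2,0,0,0,0]]]'
```

```text
t: 30.92
eef_pos: [0.6775, 0.1819, 0.0922]
tool_rot: [0.0, 1.0, -0.0, -0.0]
contact_force: [-0.5, -0.6, -1.2]
gripper_width: 0.382
t: 31.42
eef_pos: [0.6775, 0.1819, 0.0902]
tool_rot: [0.0, 1.0, 0.0, -0.0]
contact_force: [-0.1, -0.1, -1.2]
gripper_width: 0.377
```

```bash
python3 -m creep '[[[0,0,0.05,0,0,0,0],[0,0,0.1,0,0,0,0],[0,0,0.1,0,0,0,0]]]'; python3 -m creep '[[[0,0,0.05,0,0,0,0],[0,0,0.05,0,0,0,0]]]'
```

```text
t: 31.8
eef_pos: [0.6775, 0.1819, 0.0892]
tool_rot: [0.0, 1.0, 0.0, -0.0]
contact_force: [-0.4, 0.4, -2.1]
gripper_width: 0.386
t: 32.05
eef_pos: [0.6776, 0.1819, 0.0891]
tool_rot: [0.0, 1.0, -0.0, 0.0]
contact_force: [-1.7, 0.1, 0.8]
gripper_width: 0.386
```

Contact (force swung from -1.7 to +0.8 N). I'll release it and retreat out of view.

```bash
python3 -m creep '[[[0,0,0,0,0,0,0.5],[0,0,0,0,0,0,0.7],[0,0,0,0,0,0,1],[0,0,0,0,0,0,1],[0,0,0,0,0,0,1],[0,0,-0.5,0,0,0,1],[0,0,-2,0,0,0,1],[0,0,-5,0,0,0,1],[0,0,-9,0,0,0,1],[0,0,-14,0,0,0,1]]]'
python3 -m creep '[[[0,4,-1,0,0,0,1],[0,8,-2,0,0,0,1],[-1,13,-2,0,0,0,1],[-2,18,-2,0,0,0,1],[-3,23,-2,0,0,0,1],[-4,28,-2,0,0,0,1],[-5,33,-2,0,0,0,1],[-6,37,-2,0,0,0,1],[-6,40,-2,0,0,0,1],[-6,40,-2,0,0,0,1]]]'
cat > fin.py <<'E'
from h import *
import sys
H={'small':(.065,.069,.058,.678,.1835),'medium':(.08,.084,.073,.3485,-.253),'large':(.095,.099,.088,.497,.468)}
for c in ["top","side"]:
    p,d=bot.read_camera(c); cv2.imwrite(f"pics/{c}{sys.argv[1]}.png",p)
    r,q=np.nonzero(d>0); W=cloud(c,np.c_[q,r],d[r,q])
    for n,(h,R,zo,x,y) in H.items():
        rr=np.hypot(W[:,0]-x,W[:,1]-y)
        k=(rr<R+.008)&(rr>R-.012)&(abs(W[:,2]-zo-.010)<.012); w=W[k]
        if len(w)<20: print(c,n,len(w));continue
        A=np.c_[w[:,0]-x,w[:,1]-y,np.ones(len(w))]
        pl=least_squares(lambda v:A@v-w[:,2],[0,0,zo],loss='soft_l1',f_scale=.002).x
        kn=(rr<.03)&(W[:,2]>zo+(.046 if n=='small' else .05)); 
        hd=W[kn]; f,_=fitc(hd[:,:2],.017) if len(hd)>5 else ((0,0),0)
        band=w[np.abs(w[:,2]-pl[2])<.005]; f2=.5*(band[:,:2].min(0)+band[:,:2].max(0))
        print(c,n,len(w),'tilt',pl[:2].round(3),'band z-orig',round(pl[2]-zo,4),'knob mean',hd.mean(0).round(4) if len(hd) else None,len(hd),'band mid',f2.round(4))
    for l in ['small_lid','medium_lid','large_lid','small_pot','medium_pot','large_pot']:
        for s in bot.silhouettes(c,l):
            if s['p']>.4:
              out=[c,l,round(s['p'],2),np.round(s['xy'])]
              if 'lid' in l:
                h,R,zo,x,y=H[l[:-4]]; m=s['mask']
                kk=max(cv2.findContours(m.astype(np.uint8),0,1)[0],key=len).reshape(-1,2)
                f,r2=fitc(plane(c,kk,zo+.010)[:,:2]); out+=[(f-[x,y]).round(4),round(r2,4)]
              print(*out)
E
python3 st.py; python3 fin.py 12
```

```text
t: 33.3
eef_pos: [0.6771, 0.1817, 0.2306]
tool_rot: [0.0, 1.0, 0.0, -0.0]
contact_force: [1.5, 0.6, -0.3]
gripper_width: 0.997
t: 34.55
eef_pos: [0.6169, -0.2218, 0.2498]
tool_rot: [0.001, 1.0, -0.003, 0.0]
contact_force: [0.1, -0.0, 0.3]
gripper_width: 0.997
t 34.55 pos [ 0.6169 -0.2218  0.2498] F [ 0.1 -0.   0.3] w 0.997 q [ 0.53  0.46 -0.39  1.56  0.19  1.15  0.09]
[[1.0, -0.005, 0.001], [-0.005, -1.0, -0.002], [0.001, 0.002, -1.0]]
top small 465 tilt [0.001 0.002] band z-orig 0.0113 knob mean [0.6747 0.1824 0.1164] 98 band mid [0.6766 0.1844]
top medium 245 tilt [-0.002  0.005] band z-orig 0.0118 knob mean [ 0.351  -0.2347  0.5185] 106 band mid [ 0.3471 -0.2157]
top large 646 tilt [-0.    -0.005] band z-orig 0.0105 knob mean [0.4958 0.464  0.1514] 93 band mid [0.4965 0.4655]
top small_lid 0.96 [255. 152.] [-0.0013  0.001 ] 0.0679
top medium_lid 0.81 [175. 282.] [-0.0863  0.6987] 0.0771
top medium_lid 0.77 [196. 138.] [0.3805 0.626 ] 0.0786
top medium_lid 0.63 [384. 251.] [0.0011 0.0266] 0.0599
top large_lid 0.65 [168. 206.] [ 0.0002 -0.0024] 0.0985
top large_lid 0.51 [197. 220.] [-0.0035  0.0111] 0.1169
top small_pot 0.52 [277. 166.]
top large_pot 0.68 [198. 219.]
side small 480 tilt [ 0.001 -0.005] band z-orig 0.0107 knob mean [0.6751 0.1875 0.1148] 128 band mid [0.6783 0.1828]
side medium 391 tilt [ 0.    -0.013] band z-orig 0.011 knob mean [ 0.347  -0.2491  0.1328] 81 band mid [ 0.3485 -0.2525]
side large 1609 tilt [ 0.002 -0.003] band z-orig 0.0111 knob mean [0.495  0.4682 0.1512] 263 band mid [0.499 0.465]
side small_lid 0.82 [241. 227.] [-0.0012  0.    ] 0.0674
side medium_lid 0.97 [399. 160.] [-0.0006 -0.0013] 0.0841
side medium_lid 0.95 [175. 293.] [0.3538 0.6771] 0.0752
side medium_lid 0.82 [348. 383.] [-0.0828  0.7224] 0.0567
side large_lid 0.81 [242. 339.] [ 0.0016 -0.0028] 0.0988
side small_pot 0.65 [246. 247.]
side medium_pot 0.7 [392. 180.]
side large_pot 0.71 [256. 382.]
```

View pics/top12.png

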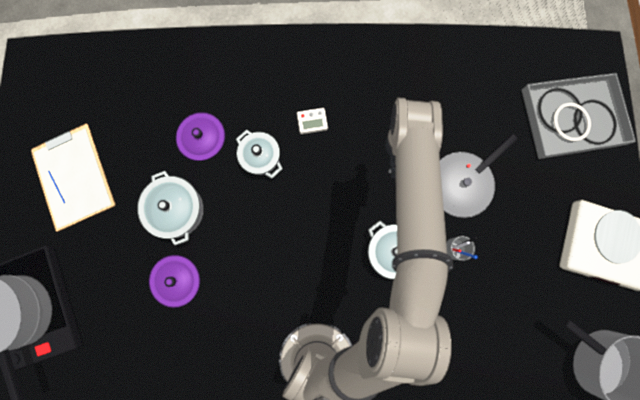

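View pics/side12.png

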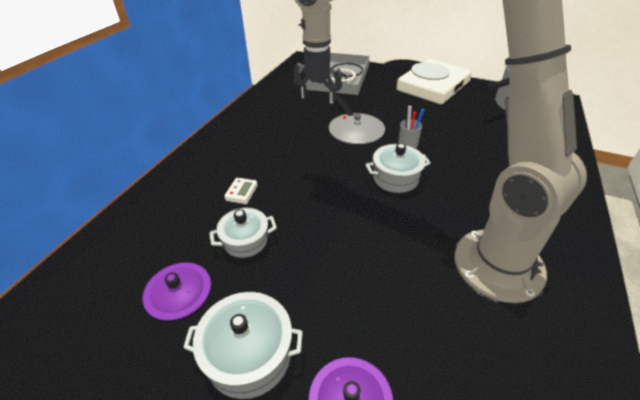

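All three lids are on their pots and the gripper is clear of everything: small (257,152 top view), large (168,206 top view) and medium (399,160 side view). All three are level, at seated height, and centred within about 3 mm.

```bash
python3 -m creep '[[[0,0,0,0,0,0,1],[0,0,0,0,0,0,1],[0,0,0,0,0,0,1]]]'; python3 -c "
from station import bot
print(bot.hand_in())"
```

```text
t: 35.62
eef_pos: [0.6175, -0.2181, 0.2488]
tool_rot: [-0.0, 1.0, -0.0, -0.0]
contact_force: [-0.0, -1.1, 0.0]
gripper_width: 1.002
the job is handed in; nothing more can be done
None
```

I put each of the three glass lids on the pot of its own size and handed the job in at about 35.6 s. I held each lid by its knob and lowered it slowly until the wrist force showed contact before letting go. The hand-in reported no verdict.

**Last checks:**
- **Fit:** the lids are centred within about 3 mm of the pot positions I measured at the start, and their edge bands are within about 1 mm of seated height.
- **Level:** tilt is 0.013 rad or less. The gripper is open and clear of everything.
- **Medium lid:** the arm partly hid it from the top camera, so those centre readings were off and I discarded them. Its centring rests on the side camera alone, which showed about 1.5 mm off and gave the 0.013 rad tilt.
- **Pots and bystanders:** I judged by eye that the pots, steel lid, timer and pen pot had not moved; I did not measure them again. The two purple look-alike lids were left alone.

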